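# Air-dry rinsed lens adapter rings in the drain corner of a tilted tray

## Robot

A 7-joint arm with a two-finger parallel gripper is mounted at the origin on the work surface. World frame = base frame: x ahead of the robot, y to its left, z up, the work surface at z = 0. Lengths are in mm, angles in rad, forces in N, time in s.
With the tool pointing down it reaches from about 425 to 875 mm from the base axis. Payload 8.4 kg.
Tool frame: the origin (TCP) lies midway between the tips of the shut fingers; the grasp point (between the pads) lies 19 mm behind it; z points along the fingers, y is the line along which they close (so a half turn about z gives the same grasp; the last joint's range is limited). The gripper opens to 85 mm and grips with 20 to 120 N. Pads are 22 mm wide; open, the fingers measure 114 mm over their backs; the gripper's body (76 mm by 85 mm) begins 54 mm behind the grasp point. The pads swing forward as they close: fully open they stand 13 mm farther back than shut.
Start: joints at [1.127, 0.333, 0.04, 1.465, -0.013, 1.343, -0.059], TCP at [219.682, -611.722, 231.308] pointing down, gripper open.
Joint ranges: [-2.58, 2.58], [-0.38, 2.09], [-1.3, 1.39], [0.25, 2.4], [-1.5, 4.64], [0.08, 2.09], [-2.65, 2.65]. Speed limits (rad/s): [2.22, 2.22, 2.79, 2.79, 3.14, 3.14, 3.14].

## Interface

Orientations are given as a unit quaternion [x, y, z, w].
In Python, from cell import * gives the robot as it stands.
- The arm moves only by the tool play_rows, never from a script. Its arguments are lists of equal length, an entry for each row: "offset": the shift along the tool's x, y, z in units of 1 m (1.0 is 1 m), a list of three; "delta_rot": the turn, a rotation vector about the tool's x, y, z in units of pi/2 rad (1.0 is pi/2 rad), a list of three. A call has 1 to 5 rows; each row is the pose to reach, as a shift and turn from the pose commanded when the call began, along the tool's axes at that moment; what a row does not reach only later rows make up. A row lasts 1/12 s, in which the tool goes at most 41.7 mm and 7.16 degrees, less where a joint would pass 70% of its speed; a pose out of reach is approached as far as the arm can. A call with a number of a shift or a turn outside -1 to 1 is refused whole. A call with a gripper value outside its range is refused whole. "fingers" is the opening, from 0 (shut) to 1 (fully open), set as the call begins (left out, the last holds). The fingers move at their own pace and stop on an object; "grip_force" is the grip in N (left out, the last holds). Time passes only in rows, so rows that repeat a pose let the fingers close. It gives the time, the measured TCP pose, the force, the opening and the grip force at its end, in the units of the state.
- state(): the state, without advancing time (a new reading comes with each control period).
- read_camera(name): name is "scene" or "top" or "wrist"; returns a dict with "image" (400x640x3 uint8, red, green, blue), "fx", "fy", "cx", "cy" (pixels), "R" (3x3) and "t" (3): a world point X has camera coordinates R X + t. Camera axes: x right, y down, z forward; pixel columns grow to the right and rows downward; lengths in mm; the calibration is good to about 2 mm. A picture is of the moment at which its call begins. There is no depth.
- finish_job(): hands the job in; it is judged then, once.
The state is a dict: "t": time; "qpos": joint angles; "joint_velocities": joint speeds; "joint_torque": joint torques, N m; "ee_pos": TCP position; "tcp_rot": TCP orientation; "contact_force": force on the tool from outside, world axes, zero at the start; "moment": the same for the moment, N m; "grip_width": opening from 0.0 (shut) to 1.0 (fully open); "grip_force": force on a finger pad.
Only numpy, scipy, OpenCV 4.12 (cv2) and the standard library are available. Lean on these libraries where they do the work, as an engineer would, in place of code of your own. Each camera call takes 0.05 s, during which the arm holds its last target. There are 200 camera calls.

## Task

Turn the air valve's lever until it is half open (45 degrees), then pick the steel tray up by its carrying bar and tip it about 30 degrees so that all three loose rings slide together into the corner with the drain spout. Hold that corner in the air, in front of the air nozzle's mouth and within 10 cm of it, without resting the tray on anything. Leave the valve at half and the other things on the bench where they are; the program finishes while still holding the tilted tray still, nothing is put down.

Things in the scene. Friction and masses are not known exactly. Their poses are not given: they have to be found in the camera images.
- tray: Loose open tray of slippery steel, 170 (x) x 120 (y) x 40 mm high, walls and floor 4 mm, about 0.3 kg. Origin: centre of underside, z up. Over its middle, along x from end to end, runs a carrying bar 12 mm wide, 14 mm high, its centre 85 mm above the underside, on end uprights. A 12 mm drain spout sticks 27 mm out of its (+x, -y) corner. Rings slide from 7 to 11 degrees of tilt, along walls later.
- tray_bar (a point): Middle of the tray's carrying bar, where to grasp it: 85 mm above the centre of the tray's underside; axes as the tray's.
- tray_corner (a point): The tray's inner floor corner at the drain spout: 81 mm along the tray's x, -56 mm along its y, 4 mm above its underside (on the floor); axes as the tray's.
- ring1: Loose dark steel lens adapter ring lying flat in the tray, 22 mm diameter, 10 mm high, about 20 g. Origin: centre of its underside.
- ring2: As ring1.
- ring3: As ring1.
- station: Fixed air station: grey block 90 (x) x 260 (y) x 50 mm high, origin at the centre of its underside, x pointing away from the robot, y to the robot's left. A brass valve with a lever stands on its right part; a pipe leads from it to the left and up to the nozzle. Nothing of it is higher than 155 mm.
- nozzle (a point): Mouth of the brass air nozzle (22 mm thick, narrowing to 10 mm), 140 mm above the bench; axes as the station's: it blows along -x, so in front of it means negative x in this frame.
- valve (a joint): Angle of the valve lever about its upright axis, rad, counter-clockwise from above. 0 closed: the lever points along the station's -x (to the robot, across the pipe); opens by turning towards the station's -y (robot's right); 1.571 fully open, in line with the pipe; half is 0.785. It stays where left (friction 0.08 N m, 1.5 N at the grip).
- valve_axis (a point): Point on the lever's upright turning axis, at the lever's mid height, 90 mm above the bench; the axes turn with the lever, which points along its -x.
- valve_grip (a point): Where to pinch the lever from above: 56 mm out from its axis, 18 mm short of its end; the lever is a flat steel bar 12 mm wide and 12 mm high, its mid height 90 mm above the bench, 34 mm clear of the block below.
- oil_bottle: Bystander: small amber bottle, 34 mm diameter, 70 mm high; origin centre of underside.
- slide_box: Bystander: flat grey slide box 85 x 100 x 32 mm; origin centre of underside.
- jar: Bystander: glass jar, 60 mm diameter, 80 mm high; origin centre of underside.
- pen_pot: Bystander: black pen pot, 72 mm diameter, 95 mm high (pens to 135 mm); origin centre of underside.
- driver: Bystander: screwdriver lying flat, 150 mm long, under 35 mm high; origin under its middle.
- mouse: Bystander: black round computer mouse, 64 mm diameter, 34 mm high; origin centre of underside.
There are look-alikes about, which are no part of the job. Leave any orange look-alike of the tray alone.

How it is judged:
By the outcome, as a careful person would: the job done as asked, in the order asked, and still so for the second after the job is handed in, while the arm keeps its last pose, push and grip.
It also fails if it takes over 64 s, if anything falls off the work surface, if the arm or the gripper's body presses on something with over 40 N, if the wrist force passes 120 N, or if a joint passes its speed limit or range.

## Working session

There is one attempt and no reset: what is moved stays moved. The work goes in short steps, Python scripts to look and compute and a tool call to move; the robot and the scene stay as the last step left them, time stands still between calls to the robot, and variables do not carry over. Pictures are saved under pics/ and viewed, at most 11 in all, crops included, and the job is handed in when it is done.

Besides the shell and the picture viewer there is one more tool, called after "Request:" as name(argument=value, ...) on one line, values as JSON. play_rows: Moves the arm, as the interface text tells. Its arguments: {"type":"object","properties":{"offset":{"type":"array"},"delta_rot":{"type":"array"},"fingers":{"type":"number"},"grip_force":{"type":"number"}},"required":["offset","delta_rot"]}

```bash
ls; mkdir -p pics; python3 - <<'E'
from cell import *
import cv2,pickle
d={}
for n in("scene","top"):
    c=read_camera(n);d[n]=c;cv2.imwrite(f"pics/{n}0.png",c["image"][:,:,::-1])
    print(n,c["fx"],c["cx"],c["cy"],c["R"],c["t"])
pickle.dump(d,open("c0.pkl","wb"))
print(state())
E
```

```text
pics
scene 472.09222994108046 322.50520669724085 198.3568476085443 [[-0.85177843  0.52389984  0.00157121]
 [ 0.43304236  0.70574015 -0.56071843]
 [-0.29486916 -0.47692746 -0.82800505]] [ 376.57705337 -144.36143168 1850.81687754]
top 482.5023734661795 317.28996882844194 188.35275278333123 [[ 0.00373205 -0.99998681 -0.00352938]
 [-0.98877575 -0.00316301 -0.14937375]
 [ 0.14936061  0.00404724 -0.98877451]] [  25.14762471  470.98829927 1380.16774354]
{'t': 0.1, 'qpos': array([ 1.12679375,  0.33381915,  0.03988715,  1.46616709, -0.01342354,
        1.34328804, -0.05849787]), 'joint_velocities': array([ 9.65270075e-05, -3.15624241e-03,  1.06939951e-03, -8.78439237e-04,
        6.16344252e-04, -6.83416348e-04,  5.69967086e-04]), 'joint_torque': array([ 5.09505640e-03, -6.60021901e+01,  1.37138553e+00, -4.06476152e+01,
        1.71989476e-02,  9.00539802e-03, -3.73674467e-06]), 'ee_pos': array([ 219.54845197, -611.37339372,  230.5317231 ]), 'tcp_rot': array([ 9.85178140e-01,  1.71532890e-01, -1.58436986e-04, -6.89792198e-04]), 'contact_force': array([ 0.35484684, -0.35243162,  0.47852556]), 'moment': array([-0.00238122, -0.01374237, -0.00507648]), 'grip_force': 0.0, 'grip_width': 0.9956304922666938}
```

View pics/scene0.png

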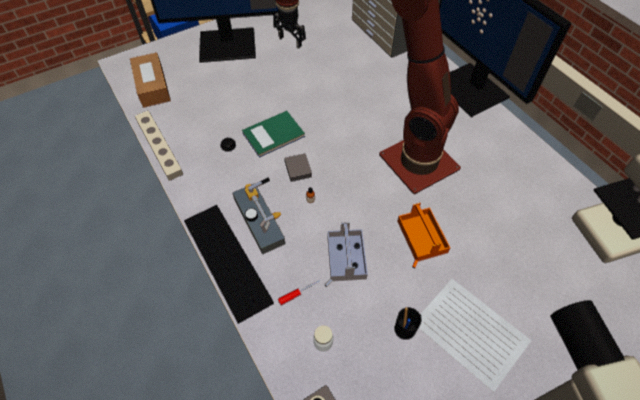

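View pics/top0.png

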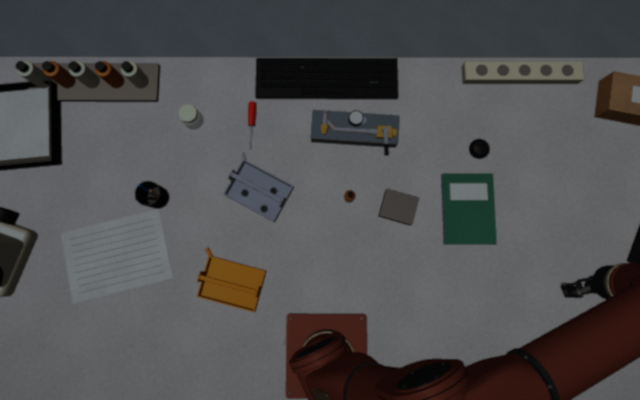

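The top view has the station at about (355,128), its valve at (386,132) and nozzle at about (325,127). The grey tray is at (260,190), with its spout at (244,157). I'll enlarge that area.

```bash
python3 - <<'E'
import cv2,pickle,numpy as np
d=pickle.load(open("c0.pkl","rb"))
a=d["top"]["image"][95:225,215:415,::-1]
a=cv2.resize(a,None,fx=4,fy=4,interpolation=cv2.INTER_CUBIC)
cv2.imwrite("pics/topc.png",np.clip(a*1.6,0,255).astype(np.uint8))
a=d["scene"]["image"][170:300,220:380,::-1]
a=cv2.resize(a,None,fx=4.5,fy=4.5,interpolation=cv2.INTER_CUBIC)
cv2.imwrite("pics/scenec.png",np.clip(a*1.2,0,255).astype(np.uint8))
E
```

```text
(no output)
```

View pics/topc.png

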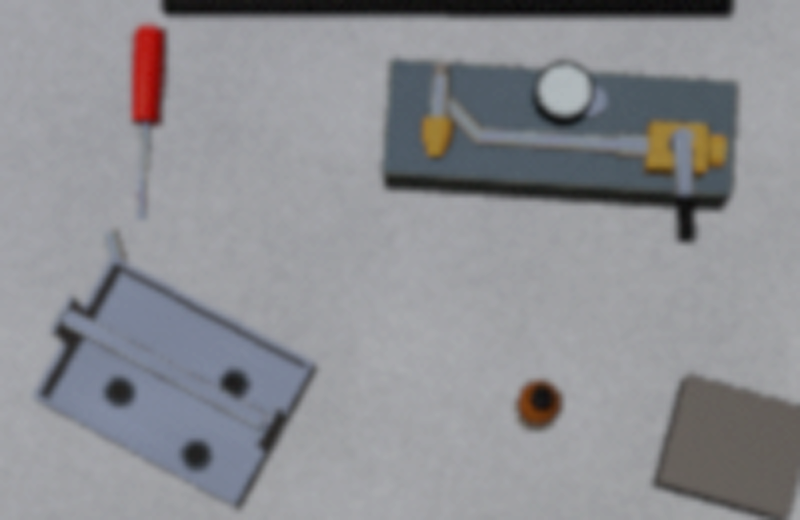

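View pics/scenec.png

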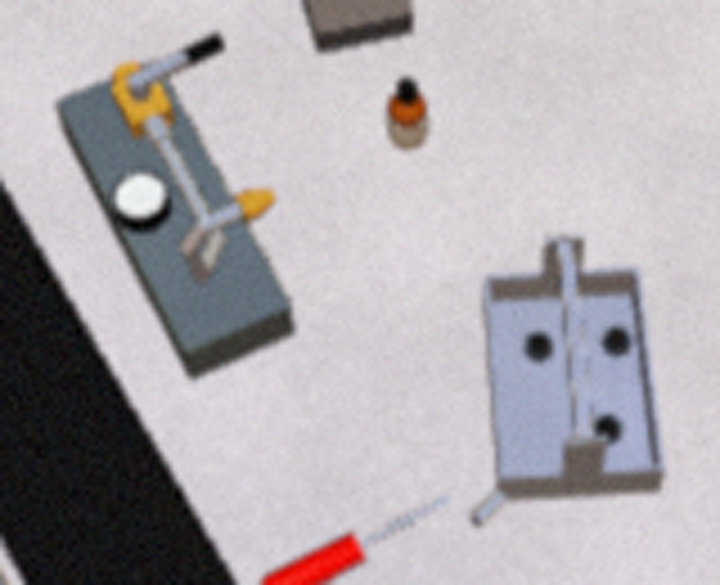

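In the top crop:
- **Station:** its top corners are (392,60), (738,82), (728,200) and (386,180).
- **Valve:** the lever runs from its axis at about (682,138) to its end at (686,240).
- **Nozzle:** the mouth is at (436,157).
- **Tray:** the rim corners are (118,262), (314,368), (240,507) and (42,398), with the spout at (113,235). The bar ends are at about (70,320) and (272,432).

The scene crop agrees with these.

```bash
cat > h.py <<'E'
import numpy as np
from scipy.spatial.transform import Rotation as Rt
def ray(c,u,v,z):
    C=-c["R"].T@c["t"]; d=c["R"].T@np.array([(u-c["cx"])/c["fx"],(v-c["cy"])/c["fy"],1])
    return C+d*(z-C[2])/d[2]
def proj(c,X):
    p=c["R"]@np.asarray(X)+c["t"]; return np.array([c["fx"]*p[0]/p[2]+c["cx"],c["fy"]*p[1]/p[2]+c["cy"]])
E
python3 - <<'E'
import pickle
from h import *
np.set_printoptions(precision=1,suppress=True)
d=pickle.load(open("c0.pkl","rb"))
T=lambda x,y,z:ray(d["top"],215+(x-1.5)/4,95+(y-1.5)/4,z)
S=lambda x,y,z:ray(d["scene"],220+(x-1.75)/4.5,170+(y-1.75)/4.5,z)
for n,x,y,z in[("st",392,60,50),("st",738,82,50),("st",728,200,50),("st",386,180,50),("axis",682,138,96),("levend",686,240,96),("noz",436,157,140),
 ("tr",118,262,40),("tr",314,368,40),("tr",240,507,40),("tr",42,398,40),("bar+",70,320,92),("bar-",272,432,92),("ring",119,391,14),("ring",234,383,14),("ring",196,455,14),("bottle",540,402,70),("box",686,375,32),("box",655,485,32),("drvtip",142,215,5),("tip spout",113,235,15)]:
    print("T",n,T(x,y,z)[:2])
for n,x,y,z in[("axis",138,82,96),("levend",220,40,96),("noz",273,203,140),("st",58,103,50),("st",292,310,50),("bar-",566,240,92),("bar+",583,438,92),("tr",486,280,40),("tr",637,270,40),("tr",660,470,40),("tr",500,480,40)]:
    print("S",n,S(x,y,z)[:2])
E
```

```text
T st [705.7  41.5]
T st [ 689.4 -215.5]
T st [ 599.5 -206.2]
T st [613.9  45.4]
T axis [ 633.6 -166.7]
T levend [ 559.1 -168.3]
T noz [607.3   9.4]
T tr [553.8 243.1]
T tr [475.1  97.5]
T tr [373.1 149.9]
T tr [452.3 295.9]
T bar+ [500.9 267.6]
T bar- [421.6 123.6]
T ring [461.3 243.9]
T ring [467.6 158.4]
T ring [413.7 185.6]
T bottle [446.4 -65.7]
T box [ 472.  -175.5]
T box [ 390.9 -151.5]
T drvtip [597.6 231.4]
T tip spout [579.8 251.3]
S axis [ 639.7 -164.1]
S levend [ 565.9 -166.8]
S noz [614.  15.]
S st [ 693.9 -211.5]
S st [625.9  52.9]
S bar- [431.8 129.7]
S bar+ [510.5 272. ]
S tr [484.5 102.4]
S tr [381.  155.6]
S tr [461.  302.7]
S tr [563.9 248.8]
```

Request:
play_rows(offset=[[0.04, -0.024, 0.0], [0.08, -0.048, 0.0], [0.12, -0.072, 0.0], [0.16, -0.096, 0.0], [0.163, -0.098, 0.0]], delta_rot=[[0, 0, 0], [0, 0, 0], [0, 0, 0], [0, 0, 0], [0, 0, 0]], fingers=0.6)

```text
t: 0.52
ee_pos: [343.5, -460.0, 231.1]
tcp_rot: [0.985, 0.174, 0.001, -0.001]
contact_force: [0.7, -0.5, 0.4]
grip_width: 0.6
grip_force: 0.0
```

Request:
play_rows(offset=[[0.04, -0.024, 0.0], [0.08, -0.048, 0.0], [0.12, -0.072, 0.0], [0.16, -0.096, 0.0], [0.163, -0.098, 0.0]], delta_rot=[[0, 0, 0], [0, 0, 0], [0, 0, 0], [0, 0, 0], [0, 0, 0]])

```text
t: 0.93
ee_pos: [463.2, -312.1, 231.2]
tcp_rot: [0.985, 0.174, 0.001, -0.001]
contact_force: [0.4, -0.1, -0.7]
grip_width: 0.6
grip_force: 0.0
```

Request:
play_rows(offset=[[0.03, -0.02, 0.0], [0.06, -0.04, 0.0], [0.08, -0.05, 0.0], [0.09, -0.06, 0.0], [0.09, -0.06, 0.0]], delta_rot=[[0, 0, 0.05], [0, 0, 0.1], [0, 0, 0.15], [0, 0, 0.2], [0, 0, 0.2]])

```text
t: 1.35
ee_pos: [526.4, -226.1, 230.9]
tcp_rot: [1.0, 0.016, -0.0, -0.001]
contact_force: [-0.2, 0.1, 0.3]
grip_width: 0.599
grip_force: 0.0
```

```bash
python3 - <<'E'
from cell import *
import cell,cv2,pickle
from h import *
np.set_printoptions(precision=3,suppress=True)
print([k for k in dir(cell) if k[0]!='_'])
s=state();c=read_camera("wrist");pickle.dump((s,c),open("w1.pkl","wb"))
print(s["t"],s["qpos"],s["ee_pos"],Rt.from_quat(s["tcp_rot"]).as_matrix())
cv2.imwrite("pics/w1.png",np.clip(c["image"][:,:,::-1]*1.4,0,255))
print(c["R"],c["t"],c["fx"])
print("axis",proj(c,[636.5,-165.5,96]),"end",proj(c,[562.5,-167.5,96]))
E
```

```text
['MotionError', 'finish_job', 'read_camera', 'state']
1.35 [ 0.552  0.193 -0.256  1.646  0.048  1.31  -1.25 ] [ 526.353 -226.052  230.883] [[ 0.999  0.032 -0.   ]
 [ 0.032 -0.999  0.002]
 [-0.    -0.002 -1.   ]]
[[ 0.032 -0.999 -0.003]
 [-0.964 -0.032  0.265]
 [-0.265 -0.006 -0.964]] [-241.74   465.439  515.642] 285.89375877643505
axis [259.478  64.071] end [263.561 147.701][ WARN:0@0.536] global loadsave.cpp:1063 imwrite_ Unsupported depth image for selected encoder is fallbacked to CV_8U.
```

View pics/w1.png

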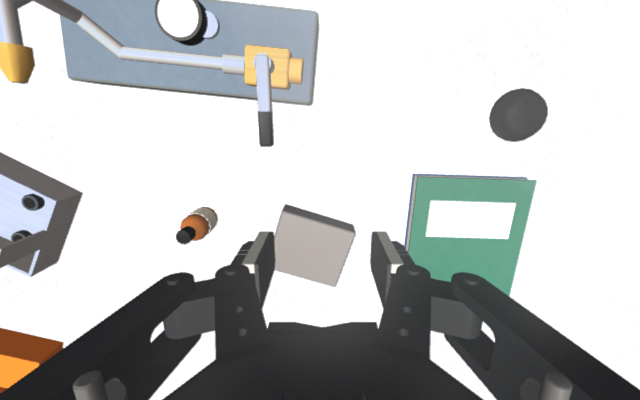

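Wrist view: valve axis at (263,63), lever end at (265,145), and the station's front top edge from (68,79) to (312,104). The back right corner is at (318,12).

```bash
python3 - <<'E'
import pickle
from h import *
np.set_printoptions(precision=2,suppress=True)
s,c=pickle.load(open("w1.pkl","rb"))
a=ray(c,263,64,97);e=ray(c,265,144,96)
f,g,b=[ray(c,u,v,50) for u,v in((68,79),(312,104),(318,12))]
print(a,e,np.degrees(np.arctan2(*(a-e)[1::-1])),f,g,b, np.degrees(np.arctan2(-(f-g)[0],(f-g)[1])),np.degrees(np.arctan2((b-g)[1],(b-g)[0])))
print(ray(c,16,78,140))
E
```

```text
[ 636.5  -168.84   97.  ] [ 566.07 -168.96   96.  ] 0.09127205035385279 [622.74  46.88  50.  ] [ 605.86 -211.35   50.  ] [ 693.38 -215.33   50.  ] -3.7403169665581673 -2.6082722727939904
[613.92  10.97 140.  ]
```

Request:
play_rows(offset=[[0.03, -0.03, 0.0], [0.056, -0.056, 0.0], [0.056, -0.056, 0.04], [0.056, -0.056, 0.06], [0.056, -0.056, 0.06]], delta_rot=[[0, 0, 0.01], [0, 0, 0.01], [0, 0, 0.01], [0, 0, 0.01], [0, 0, 0.01]])

```text
t: 1.82
ee_pos: [575.7, -173.2, 166.2]
tcp_rot: [1.0, 0.008, -0.004, -0.001]
contact_force: [-1.0, -0.7, -1.4]
grip_width: 0.597
grip_force: 0.0
```

Request:
play_rows(offset=[[0.0, 0.0, 0.03], [0.0, 0.0, 0.06], [0.0, 0.0, 0.08], [0.0, 0.0, 0.1], [0.0, 0.0, 0.1]], delta_rot=[[0, 0, 0], [0, 0, 0], [0, 0, 0], [0, 0, 0], [0, 0, 0]])

```text
t: 2.23
ee_pos: [576.3, -174.0, 68.6]
tcp_rot: [1.0, 0.007, -0.003, -0.0]
contact_force: [-0.6, -0.3, -0.0]
grip_width: 0.598
grip_force: 0.0
```

```bash
python3 - <<'E'
from cell import *
import cv2,pickle
from h import *
np.set_printoptions(precision=3,suppress=True)
s=state();c=read_camera("wrist");pickle.dump((s,c),open("w2.pkl","wb"))
print(s["t"],s["qpos"],s["ee_pos"],s["tcp_rot"],s["contact_force"])
cv2.imwrite("pics/w2.png",c["image"][:,:,::-1])
E
```

```text
2.2333 [ 0.449  0.393 -0.282  1.747  0.125  1.025 -1.434] [ 576.335 -174.041   68.566] [ 1.     0.007 -0.003 -0.   ] [-0.636 -0.291 -0.   ]
```

View pics/w2.png

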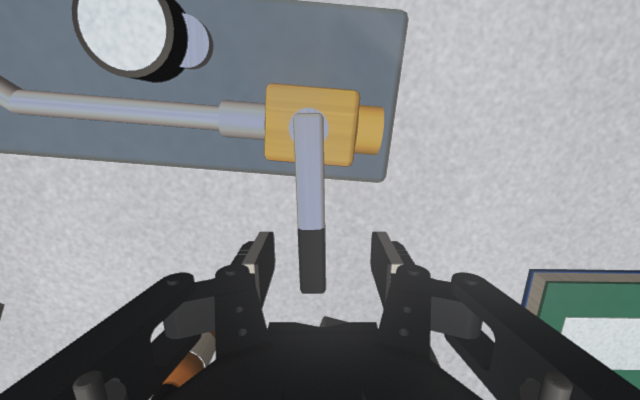

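Wrist view: the lever runs from (309,120) to (312,290) and sits between the pads, about 5 mm left of their midline at column 323. I'll centre and close.

Request:
play_rows(offset=[[0.004, -0.005, -0.001], [0.004, -0.005, -0.001]], delta_rot=[[0, 0, 0], [0, 0, 0]])

```text
t: 2.45
ee_pos: [584.8, -167.1, 74.9]
tcp_rot: [1.0, 0.008, 0.002, 0.0]
contact_force: [-0.2, 0.8, 1.6]
grip_width: 0.6
grip_force: 0.0
```

Request:
play_rows(offset=[[0, 0, 0], [0, 0, 0], [0, 0, 0], [0, 0, 0], [0, 0, 0]], delta_rot=[[0, 0, 0], [0, 0, 0], [0, 0, 0], [0, 0, 0], [0, 0, 0]], fingers=0.0, grip_force=30)

```text
t: 2.87
ee_pos: [583.1, -168.0, 73.1]
tcp_rot: [1.0, 0.007, 0.0, 0.0]
contact_force: [-1.9, -1.0, 4.8]
grip_width: 0.136
grip_force: 34.4
```

```bash
cat > arc.py <<'E'
from cell import *
from h import *
import sys
np.set_printoptions(precision=4,suppress=True)
s=state();p=s["ee_pos"];R=Rt.from_quat(s["tcp_rot"]).as_matrix()
ax=np.array([636.5,-168.5]);x=np.degrees(np.arctan2(R[1,0],R[0,0]))
print("grip",s["grip_width"],s["contact_force"],p,"toolx",x,"bearing to axis",np.degrees(np.arctan2(*(ax-p[:2])[::-1])),"r",np.hypot(*(ax-p[:2])))
n=int(sys.argv[2]);tot=float(sys.argv[1])
for k in range(1,n+1):
    a=np.radians(tot*k/n);M=Rt.from_euler("z",a).as_matrix()
    q=np.append(ax,0)+M@(p-np.append(ax,0))
    print(R.T@(q-p)/1000, -np.degrees(a)/90)
E
python3 arc.py 41 8
```

```text
grip 0.13561166501680447 [-1.9146 -0.955   4.7858] [ 583.1491 -168.0269   73.1127] toolx 0.8231665789613284 bearing to axis -0.50804361358253 r 53.353009403460476
[0.0001 0.0048 0.    ] -0.05694444444444444
[0.0006 0.0095 0.    ] -0.11388888888888889
[0.0016 0.0142 0.    ] -0.17083333333333336
[0.0029 0.0188 0.    ] -0.22777777777777777
[0.0047 0.0232 0.    ] -0.2847222222222222
[0.0069 0.0274 0.    ] -0.34166666666666673
[0.0094 0.0315 0.    ] -0.39861111111111114
[0.0123 0.0353 0.    ] -0.45555555555555555
```

Request:
play_rows(offset=[[0.0001, 0.0048, 0], [0.0006, 0.0095, 0], [0.0016, 0.0142, 0], [0.0029, 0.0188, 0], [0.0047, 0.0232, 0]], delta_rot=[[0, 0, -0.057], [0, 0, -0.114], [0, 0, -0.171], [0, 0, -0.228], [0, 0, -0.285]])

```text
t: 3.28
ee_pos: [588.8, -192.0, 73.2]
tcp_rot: [0.973, 0.231, 0.001, 0.001]
contact_force: [2.8, -1.7, 3.2]
grip_width: 0.134
grip_force: 34.3
```

Request:
play_rows(offset=[[0.0001, 0.0048, 0], [0.0006, 0.0095, 0], [0.0016, 0.0142, 0], [0.0016, 0.0142, 0], [0.0016, 0.0142, 0]], delta_rot=[[0, 0, -0.057], [0, 0, -0.114], [0, 0, -0.171], [0, 0, -0.171], [0, 0, -0.171]])

```text
t: 3.7
ee_pos: [597.1, -204.4, 73.2]
tcp_rot: [0.934, 0.357, 0.001, 0.001]
contact_force: [4.7, -4.9, 1.7]
grip_width: 0.135
grip_force: 34.0
```

```bash
python3 arc.py 1 1
```

```text
grip 0.1345870976251546 [ 4.7011 -4.8859  1.6957] [ 597.0711 -204.4432   73.2292] toolx 41.833438353786974 bearing to axis 42.35215464289671 r 53.353145611976515
[0.     0.0009 0.    ] -0.011111111111111112
```

Request:
play_rows(offset=[[0, 0, 0], [0, 0, 0], [0, 0, 0], [0, 0, 0]], delta_rot=[[0, 0, 0], [0, 0, 0], [0, 0, 0], [0, 0, 0]], fingers=0.6)

```text
t: 4.03
ee_pos: [595.4, -202.2, 72.0]
tcp_rot: [0.934, 0.358, -0.0, -0.0]
contact_force: [-0.4, 0.7, 0.7]
grip_width: 0.604
grip_force: 0.0
```

Request:
play_rows(offset=[[0, 0, -0.02], [0, 0, -0.06], [0, 0, -0.1], [0, 0, -0.14], [0, 0, -0.14]], delta_rot=[[0, 0, 0], [0, 0, 0], [0, 0, 0], [0, 0, 0], [0, 0, 0]])

```text
t: 4.45
ee_pos: [599.1, -202.8, 221.3]
tcp_rot: [0.934, 0.358, 0.005, 0.004]
contact_force: [1.2, -0.2, 0.4]
grip_width: 0.602
grip_force: 0.0
```

```bash
python3 - <<'E'
from cell import *
import cv2,pickle
from h import *
np.set_printoptions(precision=3,suppress=True)
s=state();c=read_camera("wrist");pickle.dump((s,c),open("w3.pkl","wb"))
print(s["t"],s["qpos"],s["ee_pos"],s["tcp_rot"])
cv2.imwrite("pics/w3.png",c["image"][:,:,::-1])
E
```

```text
4.45 [ 0.585  0.327 -0.416  1.516  0.136  1.316 -0.684] [ 599.126 -202.828  221.305] [0.934 0.358 0.005 0.004]
```

View pics/w3.png

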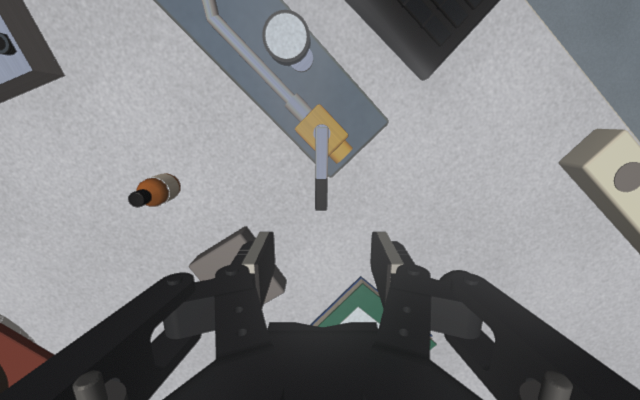

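Wrist view: the lever runs from (321,132) to (321,208). The station's right edge goes from (330,177) to (387,122) and its front edge from (155,0) to (330,177). The nozzle is out of frame.

```bash
python3 - <<'E'
import pickle
from h import *
np.set_printoptions(precision=1,suppress=True)
s,c=pickle.load(open("w3.pkl","rb"))
a=ray(c,321.5,132,97);e=ray(c,321,208,96)
f,g,b,k=[ray(c,u,v,50) for u,v in((155,0),(330,177),(387,122),(268,0))]
A=lambda d:np.degrees(np.arctan2(d[1],d[0]))
print(a,e,"lev",A(a-e),"front",A(f-g)-90,"right",A(b-g),"back",A(k-b)-90,g,b)
# arm model fit: planar, samples
import cell
E
```

```text
[ 639.6 -166.3   97. ] [ 585.  -214.6   96. ] lev 41.506907609891385 front -3.740563882624997 right -3.4556641743986614 back -1.1979771054561326 [ 608.  -207.8   50. ] [ 692.6 -212.9   50. ]
```

The lever angle minus the station yaw is 45°, so the valve is set. Next is the tray.

Request:
play_rows(offset=[[0.015, -0.035, 0], [0.031, -0.071, 0], [0.047, -0.108, 0], [0.063, -0.145, 0], [0.079, -0.182, 0]], delta_rot=[[0, 0, 0], [0, 0, 0], [0, 0, 0], [0, 0, 0], [0, 0, 0]])

```text
t: 4.92
ee_pos: [531.4, -12.6, 211.2]
tcp_rot: [0.934, 0.357, -0.001, -0.0]
contact_force: [1.0, 1.0, 0.2]
grip_width: 0.6
grip_force: 0.0
```

Request:
play_rows(offset=[[0.016, -0.037, 0], [0.032, -0.074, 0], [0.048, -0.11, 0], [0.063, -0.145, 0], [0.077, -0.177, 0]], delta_rot=[[0, 0, -0.044], [0, 0, -0.088], [0, 0, -0.132], [0, 0, -0.176], [0, 0, -0.218]])

```text
t: 5.33
ee_pos: [470.3, 170.9, 211.6]
tcp_rot: [0.858, 0.513, -0.0, -0.0]
contact_force: [2.0, 0.0, -0.2]
grip_width: 0.599
grip_force: 0.0
```

Request:
play_rows(offset=[[0, 0, 0], [0, 0, 0], [0, 0, 0]], delta_rot=[[0, 0, 0], [0, 0, 0], [0, 0, 0]])

```text
t: 5.58
ee_pos: [471.9, 168.2, 211.6]
tcp_rot: [0.859, 0.511, -0.001, 0.0]
contact_force: [-0.2, -1.7, -0.5]
grip_width: 0.602
grip_force: 0.0
```

```bash
python3 - <<'E'
from cell import *
import cv2,pickle
from h import *
np.set_printoptions(precision=3,suppress=True)
s=state();c=read_camera("wrist");pickle.dump((s,c),open("w4.pkl","wb"))
print(s["t"],s["qpos"],s["ee_pos"],s["tcp_rot"])
cv2.imwrite("pics/w4.png",c["image"][:,:,::-1])
for y in(85,-85):
    a=np.radians(61.4);print(proj(c,[466.5+y*np.cos(a),198+y*np.sin(a),92]))
E
```

```text
5.5833 [ 0.25   0.093 -0.712  1.816  0.064  1.257 -0.978] [471.863 168.207 211.623] [ 0.859  0.511 -0.001  0.   ]
[300.855  65.937]
[303.934 249.938]
```

View pics/w4.png

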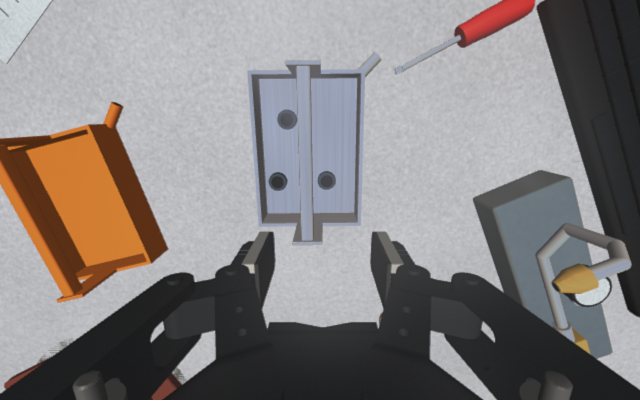

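Wrist view: the bar runs from (303,66) to (308,242), with rings at (287,119), (278,181) and (327,181). The spout is at upper right, at (372,64).

```bash
python3 - <<'E'
import pickle
from h import *
np.set_printoptions(precision=1,suppress=True)
s,c=pickle.load(open("w4.pkl","rb"))
a=ray(c,303.5,66,92);e=ray(c,308.5,242,92)
A=lambda d:np.degrees(np.arctan2(d[1],d[0]))
print(a,e,(a+e)/2,np.linalg.norm(a-e),A(a-e))
co=np.array([ray(c,u,v,40)[:2] for u,v in((249,71),(364,73),(359,224),(260,224))]);print(co,co.mean(0),A(co[0]-co[3]),A(co[1]-co[2]))
print("noz",ray(c,560,293,140))
R=Rt.from_quat(s["tcp_rot"]).as_matrix();print(A(R[:,0]))
m=np.array([467.5,197,66]);print(R.T@(m-s["ee_pos"]))
E
```

```text
[509.1 271.5  92. ] [434.  128.7  92. ] [471.6 200.1  92. ] 161.32712513727188 62.26574301866324
[[459.2 302.6]
 [561.1 245.1]
 [483.3 100.9]
 [381.5 156.1]] [471.3 201.2] 62.05026610997442 61.67319888821469
noz [612.6   3.1 140. ]
61.48773223470457
[ 23.4 -17.5 145.6]
```

Request:
play_rows(offset=[[0.027, -0.017, 0], [0.027, -0.017, 0.02], [0.027, -0.017, 0.05], [0.027, -0.017, 0.07], [0.027, -0.017, 0.07]], delta_rot=[[0, 0, 0], [0, 0, 0], [0, 0, 0], [0, 0, 0], [0, 0, 0]])

```text
t: 6.05
ee_pos: [468.2, 198.0, 138.1]
tcp_rot: [0.86, 0.51, -0.003, -0.001]
contact_force: [-0.5, -1.0, 0.1]
grip_width: 0.596
grip_force: 0.0
```

Request:
play_rows(offset=[[0, 0, 0], [0, 0, 0]], delta_rot=[[0, 0, 0], [0, 0, 0]])

```text
t: 6.22
ee_pos: [470.9, 200.3, 143.4]
tcp_rot: [0.86, 0.511, 0.001, 0.0]
contact_force: [-0.5, 0.4, 0.4]
grip_width: 0.6
grip_force: 0.0
```

```bash
python3 - <<'E'
from cell import *
import cv2,pickle
from h import *
np.set_printoptions(precision=3,suppress=True)
s=state();c=read_camera("wrist");pickle.dump((s,c),open("w5.pkl","wb"))
print(s["t"],s["qpos"],s["ee_pos"],s["tcp_rot"])
cv2.imwrite("pics/w5.png",c["image"][:,:,::-1])
E
```

```text
6.2167 [ 0.184  0.188 -0.735  1.879  0.14   1.125 -1.101] [470.907 200.272 143.426] [0.86  0.511 0.001 0.   ]
```

View pics/w5.png

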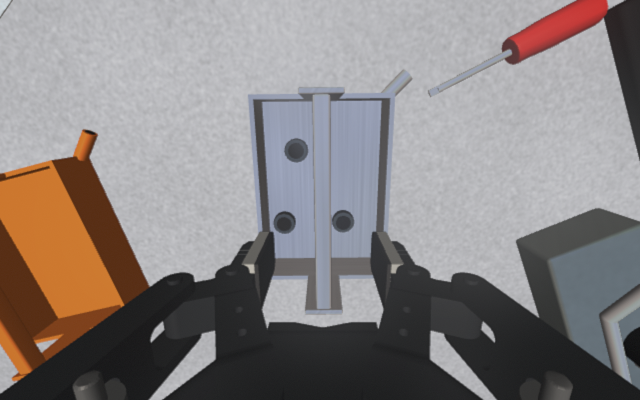

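Wrist view: the bar runs down column 322, centred between the pads. I'll descend 77 mm and grip.

Request:
play_rows(offset=[[0, 0, 0.025], [0, 0, 0.05], [0, 0, 0.065], [0, 0, 0.077], [0, 0, 0.077]], delta_rot=[[0, 0, 0], [0, 0, 0], [0, 0, 0], [0, 0, 0], [0, 0, 0]])

```text
t: 6.68
ee_pos: [469.6, 200.1, 64.3]
tcp_rot: [0.859, 0.511, -0.001, -0.0]
contact_force: [0.0, -0.2, -0.6]
grip_width: 0.599
grip_force: 0.0
```

Request:
play_rows(offset=[[0, 0, 0], [0, 0, 0]], delta_rot=[[0, 0, 0], [0, 0, 0]])

```text
t: 6.85
ee_pos: [471.0, 201.1, 66.7]
tcp_rot: [0.859, 0.511, 0.001, 0.0]
contact_force: [0.3, 0.1, -0.2]
grip_width: 0.598
grip_force: 0.0
```

Request:
play_rows(offset=[[0, 0, 0], [0, 0, 0], [0, 0, 0], [0, 0, 0], [0, 0, 0]], delta_rot=[[0, 0, 0], [0, 0, 0], [0, 0, 0], [0, 0, 0], [0, 0, 0]], fingers=0.0, grip_force=90)

```text
t: 7.27
ee_pos: [470.5, 200.8, 66.0]
tcp_rot: [0.859, 0.511, 0.001, 0.0]
contact_force: [-0.9, -0.5, 5.9]
grip_width: 0.125
grip_force: 88.1
```

Request:
play_rows(offset=[[0, 0, 0], [0, 0, 0], [0, 0, 0]], delta_rot=[[0, 0, 0], [0, 0, 0], [0, 0, 0]])

```text
t: 7.52
ee_pos: [470.5, 200.8, 66.0]
tcp_rot: [0.859, 0.511, 0.0, 0.0]
contact_force: [-1.7, -0.6, 6.1]
grip_width: 0.121
grip_force: 88.1
```

Request:
play_rows(offset=[[0, 0, -0.005], [0, 0, -0.015], [0, 0, -0.03], [0, 0, -0.045], [0, 0, -0.06]], delta_rot=[[0, 0, 0], [0, 0, 0], [0, 0, 0], [0, 0, 0], [0, 0, 0]])

```text
t: 7.93
ee_pos: [469.6, 200.7, 126.3]
tcp_rot: [0.859, 0.512, -0.0, -0.0]
contact_force: [0.7, 0.1, -3.5]
grip_width: 0.124
grip_force: 87.9
```

Request:
play_rows(offset=[[0, 0, -0.018], [0, 0, -0.038], [0, 0, -0.06], [0, 0, -0.08], [0, 0, -0.1]], delta_rot=[[0, 0, 0], [0, 0, 0], [0, 0, 0], [0, 0, 0], [0, 0, 0]])

```text
t: 8.35
ee_pos: [469.5, 200.8, 226.9]
tcp_rot: [0.859, 0.512, -0.0, -0.0]
contact_force: [0.4, 1.0, -4.2]
grip_width: 0.12
grip_force: 87.9
```

Request:
play_rows(offset=[[0, 0, -0.018], [0, 0, -0.032], [0, 0, -0.04], [0, 0, -0.04], [0, 0, -0.04]], delta_rot=[[0, 0, 0], [0, 0, 0], [0, 0, 0], [0, 0, 0], [0, 0, 0]])

```text
t: 8.77
ee_pos: [469.8, 200.7, 265.1]
tcp_rot: [0.859, 0.511, -0.0, 0.0]
contact_force: [-0.1, 0.0, -4.3]
grip_width: 0.124
grip_force: 87.9
```

```bash
cat > plan.py <<'E'
from cell import *
from h import *
import sys
np.set_printoptions(precision=4,suppress=True)
# args: final tray yaw deg, tilt deg, n rows
yaw,tilt,n=float(sys.argv[1]),float(sys.argv[2]),int(sys.argv[3])
s=state();p=s["ee_pos"];R=Rt.from_quat(s["tcp_rot"])
print(s["t"],p,s["contact_force"],s["grip_force"],s["qpos"])
F=Rt.from_euler("x",180,degrees=True)   # tray frame in tool frame
tr=R*F
g=np.array([0.,0,66.])                   # TCP in tray frame
cor=np.array([81,-56,4.])
print("corner now",p+tr.apply(cor-g),"tray yaw",np.degrees(np.arctan2(*tr.apply([1,0,0])[1::-1])),"tilt",np.degrees(np.arccos(tr.apply([0,0,1])[2])))
st=np.radians(-3.5);noz=np.array([612.,9,140])
goal=noz+55*np.array([-np.cos(st),-np.sin(st),0])+[0,0,3]
ax=np.radians(yaw-45+90)  # downslope at yaw-45: rotate about axis 90 deg left of it
Rf=Rt.from_rotvec(np.radians(tilt)*np.array([np.cos(ax),np.sin(ax),0]))*Rt.from_euler("z",yaw,degrees=True)
pf=goal-Rf.apply(cor-g)
print("goal corner",goal,"TCP final",pf)
Tf=Rf*F.inv()
print("total off",R.inv().apply(pf-p)/1000,"rot/90",(R.inv()*Tf).as_rotvec()/(np.pi/2))
for k in range(1,n+1):
    a=k/n; print(R.inv().apply(pf-p)/1000*a,(R.inv()*Tf).as_rotvec()/(np.pi/2)*a)
E
python3 plan.py 50 0 1;python3 plan.py 50 30 1
```

```text
8.7667 [469.7939 200.6524 265.1343] [-0.0904  0.0463 -4.3346] 87.9014503955841 [ 0.2187  0.0837 -0.742   1.7155  0.0578  1.3647 -1.0304]
corner now [557.6364 245.1438 203.1244] tray yaw 61.52271858667186 tilt 0.007073864150928135
goal corner [557.1026  12.3577 143.    ] TCP final [462.1383 -13.6958 205.    ]
total off [-0.1921  0.0955  0.0602] rot/90 [0.     0.0001 0.128 ]
[-0.1921  0.0955  0.0602] [0.     0.0001 0.128 ]
8.7667 [469.7939 200.6524 265.1343] [-0.0904  0.0463 -4.3346] 87.9014503955841 [ 0.2187  0.0837 -0.742   1.7155  0.0578  1.3647 -1.0304]
corner now [557.6364 245.1438 203.1244] tray yaw 61.52271858667186 tilt 0.007073864150928135
goal corner [557.1026  12.3577 143.    ] TCP final [505.9496  -9.8628 245.1304]
total off [-0.1678  0.1322  0.02  ] rot/90 [ 0.2586 -0.2111  0.1251]
[-0.1678  0.1322  0.02  ] [ 0.2586 -0.2111  0.1251]
```

Request:
play_rows(offset=[[-0.008, 0.004, 0], [-0.024, 0.012, 0], [-0.044, 0.022, 0], [-0.066, 0.033, 0], [-0.09, 0.045, 0]], delta_rot=[[0, 0, 0], [0, 0, 0], [0, 0, 0], [0, 0, 0], [0, 0, 0]])

```text
t: 9.18
ee_pos: [465.7, 98.8, 264.2]
tcp_rot: [0.859, 0.512, -0.001, -0.001]
contact_force: [1.3, -0.4, -3.8]
grip_width: 0.123
grip_force: 87.9
```

Request:
play_rows(offset=[[-0.024, 0.012, 0], [-0.046, 0.023, 0], [-0.066, 0.033, 0], [-0.084, 0.042, 0], [-0.102, 0.05, 0]], delta_rot=[[0, 0, 0.02], [0, 0, 0.05], [0, 0, 0.08], [0, 0, 0.11], [0, 0, 0.128]])

```text
t: 9.6
ee_pos: [461.5, -15.1, 264.8]
tcp_rot: [0.907, 0.421, -0.0, -0.0]
contact_force: [0.1, 0.0, -3.9]
grip_width: 0.127
grip_force: 87.9
```

```bash
python3 plan.py 50 30 10
```

```text
9.6 [461.535  -15.1262 264.8267] [ 0.127   0.013  -3.9424] 87.91358470916748 [ 0.4767 -0.0475 -0.5153  1.8249 -0.0242  1.3589 -0.7352]
corner now [556.5555  10.556  202.758 ] tray yaw 49.76673823669799 tilt 0.04752311060619306
goal corner [557.1026  12.3577 143.    ] TCP final [505.9496  -9.8628 245.1304]
total off [0.0327 0.0305 0.0197] rot/90 [ 0.2347 -0.236  -0.0025]
[0.0033 0.0031 0.002 ] [ 0.0235 -0.0236 -0.0002]
[0.0065 0.0061 0.0039] [ 0.0469 -0.0472 -0.0005]
[0.0098 0.0092 0.0059] [ 0.0704 -0.0708 -0.0007]
[0.0131 0.0122 0.0079] [ 0.0939 -0.0944 -0.001 ]
[0.0164 0.0153 0.0098] [ 0.1174 -0.118  -0.0012]
[0.0196 0.0183 0.0118] [ 0.1408 -0.1416 -0.0015]
[0.0229 0.0214 0.0138] [ 0.1643 -0.1652 -0.0017]
[0.0262 0.0244 0.0157] [ 0.1878 -0.1888 -0.002 ]
[0.0294 0.0275 0.0177] [ 0.2113 -0.2124 -0.0022]
[0.0327 0.0305 0.0197] [ 0.2347 -0.236  -0.0025]
```

Request:
play_rows(offset=[[0.0016, 0.0015, 0.001], [0.0033, 0.0031, 0.002], [0.0052, 0.005, 0.003], [0.0072, 0.0068, 0.0044], [0.0098, 0.0092, 0.0059]], delta_rot=[[0.012, -0.012, 0], [0.024, -0.024, 0], [0.038, -0.038, 0], [0.053, -0.053, 0], [0.07, -0.07, 0]])

```text
t: 10.02
ee_pos: [475.4, -12.4, 259.3]
tcp_rot: [0.904, 0.421, -0.074, -0.027]
contact_force: [0.1, -0.4, -3.0]
grip_width: 0.119
grip_force: 87.9
```

```bash
python3 plan.py 50 30 10
```

```text
10.0167 [475.3634 -12.3581 259.3136] [ 0.0898 -0.3754 -3.0289] 87.92943835258484 [ 0.4318  0.118  -0.5408  1.6934  0.057   1.5041 -0.8178]
corner now [559.5078  12.6871 182.9365] tray yaw 50.31321010086597 tilt 8.99070357652316
goal corner [557.1026  12.3577 143.    ] TCP final [505.9496  -9.8628 245.1304]
total off [0.0229 0.0231 0.0092] rot/90 [ 0.165  -0.1652 -0.0004]
[0.0023 0.0023 0.0009] [ 0.0165 -0.0165 -0.    ]
[0.0046 0.0046 0.0018] [ 0.033  -0.033  -0.0001]
[0.0069 0.0069 0.0028] [ 0.0495 -0.0496 -0.0001]
[0.0092 0.0092 0.0037] [ 0.066  -0.0661 -0.0002]
[0.0114 0.0116 0.0046] [ 0.0825 -0.0826 -0.0002]
[0.0137 0.0139 0.0055] [ 0.099  -0.0991 -0.0003]
[0.016  0.0162 0.0064] [ 0.1155 -0.1156 -0.0003]
[0.0183 0.0185 0.0074] [ 0.132  -0.1321 -0.0003]
[0.0206 0.0208 0.0083] [ 0.1485 -0.1487 -0.0004]
[0.0229 0.0231 0.0092] [ 0.165  -0.1652 -0.0004]
```

Request:
play_rows(offset=[[0.0023, 0.0023, 0.0009], [0.0046, 0.0046, 0.0018], [0.0069, 0.0069, 0.0028], [0.0092, 0.0092, 0.0037], [0.0114, 0.0116, 0.0046]], delta_rot=[[0.0165, -0.0165, 0], [0.033, -0.033, 0], [0.0495, -0.0495, 0], [0.066, -0.066, 0], [0.0825, -0.0825, 0]])

```text
t: 10.43
ee_pos: [491.0, -11.1, 251.9]
tcp_rot: [0.893, 0.416, -0.159, -0.058]
contact_force: [0.4, 0.4, -4.3]
grip_width: 0.118
grip_force: 88.0
```

```bash
python3 plan.py 50 30 5
```

```text
10.4333 [491.0074 -11.0782 251.8725] [ 0.3821  0.3714 -4.342 ] 87.952401638031 [ 0.3637  0.3042 -0.5393  1.5399  0.1231  1.6801 -0.888 ]
corner now [559.8035  12.6802 161.0781] tray yaw 51.664377917377124 tilt 19.516691043241014
goal corner [557.1026  12.3577 143.    ] TCP final [505.9496  -9.8628 245.1304]
total off [0.0115 0.0116 0.0013] rot/90 [ 0.0821 -0.0826 -0.0002]
[0.0023 0.0023 0.0003] [ 0.0164 -0.0165 -0.    ]
[0.0046 0.0047 0.0005] [ 0.0328 -0.0331 -0.0001]
[0.0069 0.007  0.0008] [ 0.0493 -0.0496 -0.0001]
[0.0092 0.0093 0.0011] [ 0.0657 -0.0661 -0.0002]
[0.0115 0.0116 0.0013] [ 0.0821 -0.0826 -0.0002]
```

Request:
play_rows(offset=[[0.0023, 0.0023, 0.0003], [0.0046, 0.0047, 0.0005], [0.0069, 0.007, 0.0008], [0.0092, 0.0093, 0.0011], [0.0115, 0.0116, 0.0013]], delta_rot=[[0.0165, -0.0165, 0], [0.033, -0.033, 0], [0.0495, -0.0495, 0], [0.066, -0.066, 0], [0.082, -0.082, 0]])

```text
t: 10.85
ee_pos: [506.0, -9.8, 245.0]
tcp_rot: [0.876, 0.408, -0.243, -0.089]
contact_force: [-0.1, -0.1, -2.9]
grip_width: 0.123
grip_force: 88.1
```

Request:
play_rows(offset=[[0, 0, 0], [0, 0, 0], [0, 0, 0], [0, 0, 0], [0, 0, 0]], delta_rot=[[0, 0, 0], [0, 0, 0], [0, 0, 0], [0, 0, 0], [0, 0, 0]])

```text
t: 11.27
ee_pos: [505.4, -9.5, 246.3]
tcp_rot: [0.876, 0.408, -0.241, -0.088]
contact_force: [0.5, 0.2, -3.3]
grip_width: 0.121
grip_force: 88.1
```

```bash
python3 plan.py 50 30 1; python3 - <<'E'
from cell import *
import cv2,pickle
from h import *
ims=[]
W=read_camera("wrist");T=read_camera("top");S=read_camera("scene");pickle.dump((state(),W,T,S),open("w6.pkl","wb"))
w=cv2.resize(W["image"],(448,280));w=W["image"][:,:,:]
t=cv2.resize(T["image"][80:230,260:410],(400,400),interpolation=cv2.INTER_CUBIC)
s=cv2.resize(S["image"][160:280,220:340],(400,400),interpolation=cv2.INTER_CUBIC)
top=cv2.resize(np.hstack([t,s]),(600,300))
im=np.vstack([top,cv2.resize(w,(600,300))[:, :]])
cv2.imwrite("pics/w6.png",im[:,:,::-1])
E
```

```text
11.2667 [505.4322  -9.4847 246.2669] [ 0.4664  0.2091 -3.2924] 88.07960629463196 [ 0.2942  0.473  -0.5205  1.389   0.1603  1.8552 -0.9326]
corner now [557.0226  12.7293 144.3554] tray yaw 54.0184137386283 tilt 29.758247507494644
goal corner [557.1026  12.3577 143.    ] TCP final [505.9496  -9.8628 245.1304]
total off [0.0004 0.001  0.0007] rot/90 [ 0.002  -0.0018 -0.0002]
[0.0004 0.001  0.0007] [ 0.002  -0.0018 -0.0002]
```

View pics/w6.png

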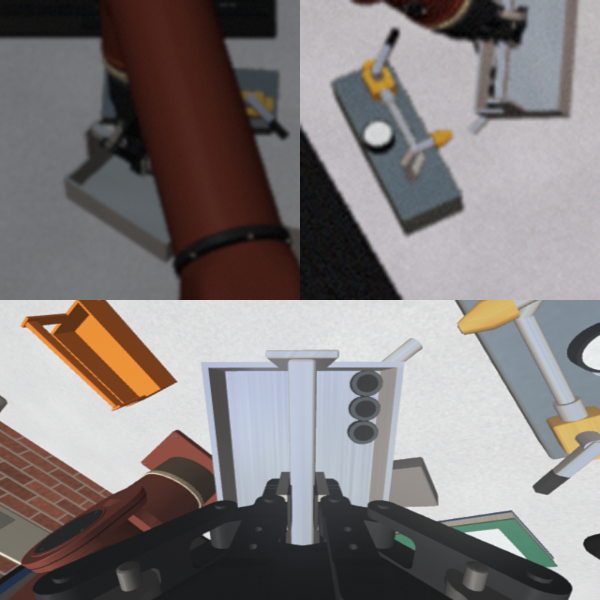

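The composite shows all three rings touching in a row along the -y wall, the first in the spout corner, at (366,383), (364,408) and (362,432) in the wrist part. In the scene part the tray corner is at (485,108), in front of the nozzle mouth at (450,137). I'll let it settle and check the distance.

Request:
play_rows(offset=[[0, 0, 0], [0, 0, 0], [0, 0, 0], [0, 0, 0], [0, 0, 0]], delta_rot=[[0, 0, 0], [0, 0, 0], [0, 0, 0], [0, 0, 0], [0, 0, 0]])

```text
t: 11.83
ee_pos: [505.5, -9.3, 245.7]
tcp_rot: [0.876, 0.408, -0.242, -0.088]
contact_force: [-0.4, 0.5, -3.7]
grip_width: 0.122
grip_force: 88.1
```

Request:
play_rows(offset=[[0, 0, 0], [0, 0, 0], [0, 0, 0], [0, 0, 0], [0, 0, 0]], delta_rot=[[0, 0, 0], [0, 0, 0], [0, 0, 0], [0, 0, 0], [0, 0, 0]])

```text
t: 12.25
ee_pos: [505.5, -9.4, 245.7]
tcp_rot: [0.876, 0.408, -0.242, -0.088]
contact_force: [0.9, -0.2, -3.7]
grip_width: 0.12
grip_force: 88.1
```

```bash
python3 - <<'E'
import pickle,cv2
from cell import *
from h import *
s,W,T,S=pickle.load(open("w6.pkl","rb"))
print("corner",ray(S,294,203,144),"noz",ray(S,280,214.8,140),"noz in wrist",ray(W,460*640/600,(328-300)*400/300,140))
c=read_camera("wrist")
d=np.abs(c["image"].astype(int)-W["image"]).max(2);print("changed px in tray",(d[60:220,220:430]>40).sum())
print(state()["ee_pos"],state()["grip_force"])
cv2.imwrite("pics/w7.png",cv2.resize(c["image"][60:220,320:470,::-1],None,fx=3.5,fy=3.5,interpolation=cv2.INTER_CUBIC))
E
```

```text
corner [554.03657603   0.85497527 144.        ] noz [614.93248342  14.78738094 140.        ] noz in wrist [611.55462474  10.80309658 140.        ]
changed px in tray 2
[505.52903192  -9.36662495 245.69781585] 88.08003187179565
```

View pics/w7.png

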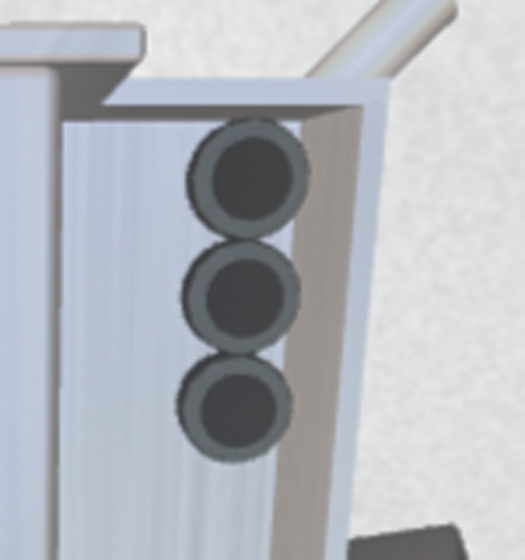

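The rings are at rest, touching each other and the walls in the spout corner. The corner is about 6 cm in front of the nozzle mouth, so I'm handing in.

```bash
python3 -c "
from cell import *
print(finish_job())"
```

```text
the job is handed in; nothing more can be done
None
```

I handed the job in with the valve at about 45°; the tray is held still at about 30°, with all three rings in the spout corner, which is about 6 cm in front of the nozzle mouth.

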